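Tip a battery block into the tester

ROBOT

A 6-joint arm with a two-finger parallel gripper is mounted at the origin on the work surface. World frame = base frame: x ahead of the robot, y to its left, z up, the work surface at z = 0. Lengths are in m, angles in rad, forces in N, time in s.
With the tool pointing down it reaches from about 0.425 to 0.95 m from the base axis. Payload 3.5 kg.
Tool frame: the origin (TCP) lies at the very end of the fingers, on their centre line; the grasp point (between the pads) lies 19 mm behind it; z points along the fingers, y is the line along which they close (so a half turn about z gives the same grasp; the last joint's range is limited). The gripper opens to 85 mm and grips with 20 to 120 N. Pads are 22 mm wide; open, the fingers measure 114 mm over their backs; the gripper's body (76 mm by 85 mm) begins 54 mm behind the grasp point. The pads swing forward as they close: fully open they stand 13 mm farther back than shut.
Start: joints at [-1.464, 0.286, 1.577, -0, 1.279, -0.15], TCP at [0.171, -0.653, 0.231] pointing down, gripper open.
Joint ranges: [-2.77, 2.77], [-0.9, 2.22], [0.21, 2.48], [-1.53, 4.67], [0.24, 2.81], [-2.84, 2.84]. Speed limits (rad/s): [2.79, 2.79, 3.14, 3.14, 3.14, 3.14].

INTERFACE

Orientations are given as a unit quaternion [w, x, y, z].
In Python, from workcell import manip, camera gives the robot as it stands.
- The arm moves only by the tool step_arm, never from a script. Its argument "targets" is text: rows parted by semicolons, each of 6 numbers parted by spaces: the shift along the tool's x, y, z in m, then the turn, a rotation vector about the tool's x, y, z in rad. In form: dx dy dz ax ay az; .... A call has 1 to 12 rows; each row is the pose to reach, as a shift and turn from the pose commanded when the call began, along the tool's axes at that moment; what a row does not reach only later rows make up. A row lasts 1/12 s, in which the tool goes at most 41.7 mm and 7.16 degrees, less where a joint would pass 70% of its speed; a pose out of reach is approached as far as the arm can. A call with a gripper value outside its range is refused whole. "claw" is the opening in per cent of the stroke, from 0 (shut) to 100 (fully open), set as the call begins (left out, the last holds). The fingers move at their own pace and stop on an object; "force" is the grip in N (left out, the last holds). Time passes only in rows, so rows that repeat a pose let the fingers close. It gives the time, the measured TCP pose, the force, the opening and the grip force at its end, in the units of the state.
- manip.observe(): the state, without advancing time (a new reading comes with each control period).
- camera(name): name is "scene" or "top" or "wrist"; returns a dict with "pixels" (400x640x3 uint8, red, green, blue), "fx", "fy", "cx", "cy" (pixels), "camera_from_world" (4x4, takes a point from world to camera coordinates). Camera axes: x right, y down, z forward; pixel columns grow to the right and rows downward; lengths in m; the calibration is good to about 2 mm. A picture is of the moment at which its call begins. There is no depth.
- manip.sign_off(): hands the job in; it is judged then, once.
The state is a dict: "time": time; "qpos": joint angles; "qvel": joint speeds; "effort": joint torques, N m; "eef_pos": TCP position; "tcp_rot": TCP orientation; "ft_force": force on the tool from outside, world axes, zero at the start; "torque": the same for the moment, N m; "opening": opening from 0.0 (shut) to 1.0 (fully open); "finger_force": force on a finger pad.
Only numpy, scipy, OpenCV 4.12 (cv2) and the standard library are available. Lean on these libraries where they do the work, as an engineer would, in place of code of your own. Each camera call takes 0.05 s, during which the arm holds its last target. There are 200 camera calls.

TASK

A battery block stands upright in front of the battery tester. Push it along the mat until its foot is up against the front edge of the tester's bed, then push high on it so that it tips over that edge and lies on its side on the bed, terminals towards the contacts. Push it squarely home, keep it pressed on the sprung contacts with about 10 newtons for a second (never over 20 on the contacts; nowhere push the battery with over 25), then ease off and leave it touching the contacts, the other things on the mat undisturbed.

Things in the scene. Friction and masses are not known exactly. Their poses are not given: they have to be found in the camera images.
- pack: the battery: smooth grey plastic box, black band near its top, 90 (its x) x 100 (y) x 120 mm tall (z), about 0.6 kg, slides easily (friction about 0.3), too wide to grip. Origin: centre of its base, which stands on the mat; z points up out of the terminal end, x roughly at the tester. Starts 1 to 7 cm short of the tester's front edge, up to 0.2 rad out of square. Lying, it is 90 mm high
- terminal_end (a point): centre of the battery's top face (120 mm above its base), which carries two flat brass terminals; axes as the battery's
- tester: fixed battery tester: flat aluminium bed 8 mm high, 170 mm wide, its upright front edge is the stop that the battery tips over; a grey housing 100 mm tall starts 168 mm behind that edge. Origin: middle of the front edge, at the bottom on the mat (4 mm above the table); x points from the front edge along the bed to the contacts, y across it, z up
- contacts (a joint): how far the sprung contact bar is pressed in (m; 0 free, 0.005 hard stop; 5 N per mm). Black bar with two brass strips in front of the housing, 84 wide, 24 high, its centre 53 mm above the mat. Its head is adjustable: the bar's free face stands anywhere from 131 to 157 mm behind the bed's front edge, set anew each time and not reported: find it by touch
- phone: bystander: an opened phone, 75 x 155 x 8 mm, lying on the mat; origin at the centre of its underside
- flux_jar: bystander: amber jar with black lid, 48 mm across, 50 mm tall; origin at the centre of its base
- solder_spool: bystander: empty metal solder spool, 60 mm across, 40 mm tall; origin at the centre of its base

How it is judged:
On the way, in this order (a step that is already met when the one before it is completed fails the run):
1. the battery, still standing, has its foot against the front edge of the tester's bed (contact force between pack and tester above 0.5 N and angle between pack's own z axis and vertical below 0.3 rad), for 0.1 s.
2. the battery lies on its side on the bed, terminals towards the contacts (angle between pack's own z axis and vertical above 1.45 rad and angle between the z axis of pack and the x axis of tester, either way round below 0.25 rad and x of terminal_end in the frame of tester above 0.06 m), for 0.2 s.
3. the lying battery presses the sprung contacts with at least 4 N (0.8 mm) for half a second (value of joint contacts above 0.0008 m and angle between pack's own z axis and vertical above 1.45 rad), for 0.5 s.
At the end, for the whole second after the job is handed in: the battery lies flat on its side on the tester's bed (within 4 degrees), terminal end inwards, square to it within 0.06 rad and centred within 30 mm, still touching the sprung contacts (pressing them in by at least 0.1 mm), at rest (angle between pack's own z axis and vertical between 1.5 and 1.64 rad and angle between the z axis of pack and the x axis of tester, either way round below 0.06 rad and x of terminal_end in the frame of tester above 0.125 m and y of terminal_end in the frame of tester between -0.03 and 0.03 m and z of terminal_end in the frame of tester below 0.06 m and value of joint contacts above 0.0001 m and linear speed of pack below 0.01 m/s).
It fails at once if the contacts are pressed with more than 20 N (pressed in by more than 4 mm) (value of joint contacts above 0.004 m).
It fails at once if the robot pushes the battery with more than 25 N (contact force between any of the fingers, the arm and pack above 25 N).
It fails at once if a bystander is moved by more than 20 mm (distance of any of phone, flux_jar, solder_spool from where it was at the start of the episode above 0.02 m).
It also fails if it takes over 72 s, if anything falls off the work surface, if the arm or the gripper's body presses on something with over 40 N, if the wrist force passes 120 N, or if a joint passes its speed limit or range.

## Working session

There is one attempt and no reset: what is moved stays moved. The work goes in short steps, Python scripts to look and compute and a tool call to move; the robot and the scene stay as the last step left them, time stands still between calls to the robot, and variables do not carry over. Pictures are saved under pics/ and viewed, at most 10 in all, crops included, and the job is handed in when it is done.

Besides the shell and the picture viewer there is one more tool, called as a command line: name --argument value ..., lists and objects as JSON in quotes. step_arm: Moves the arm, as the interface text tells. Its arguments: {"type":"object","properties":{"targets":{"type":"string"},"claw":{"type":"number"},"force":{"type":"number"}},"required":["targets"]}

```bash
mkdir -p pics; python3 - <<'E'
from workcell import manip,camera
import cv2,numpy as np
for n in("top","scene"):
    c=camera(n);cv2.imwrite(f"pics/{n}0.png",c["pixels"][:,:,::-1])
    np.savez(f"pics/{n}0.npz",**c)
    print(n,c["fx"],c["cx"],c["cy"],np.round(c["camera_from_world"],3).tolist())
s=manip.observe();print(s["eef_pos"],s["tcp_rot"],s["time"])
E
```

```text
top 486.36758643074353 323.8739569415461 198.28108558323586 [[0.059, -0.998, 0.006, -0.04], [-0.976, -0.059, -0.21, 0.591], [0.21, 0.007, -0.978, 1.095], [0.0, 0.0, 0.0, 1.0]]
scene 373.2008156634369 320.3851215220937 199.82352144108927 [[-0.219, 0.976, 0.008, 0.152], [0.678, 0.158, -0.718, -0.319], [-0.702, -0.152, -0.696, 1.351], [0.0, 0.0, 0.0, 1.0]]
[ 0.17143894 -0.65225954  0.23007277] [-1.06913625e-03  9.91763632e-01  1.28077140e-01  2.29183596e-05] 0.1
```

View pics/top0.png

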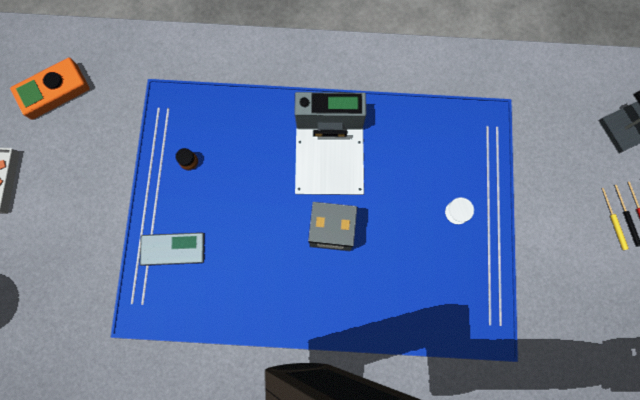

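View pics/scene0.png

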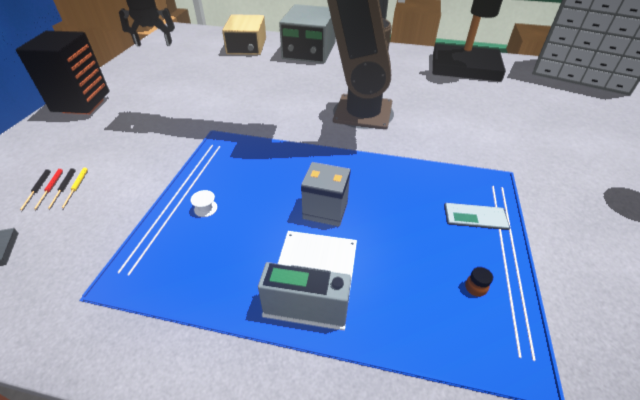

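Top view: the bed is the white area with its front corners at about (295,193) and (363,194). The battery's top face is centred near (333,223), and the bystanders are well to the side. I'll measure with masks next.

```bash
cat > h.py <<'E'
import numpy as np,cv2
def ray(c,uv,z):
    M=c["camera_from_world"];R=M[:3,:3];o=-R.T@M[:3,3]
    d=R.T@np.array([(uv[0]-c["cx"])/c["fx"],(uv[1]-c["cy"])/c["fy"],1])
    return o+d*(z-o[2])/d[2]
def blob(mask,roi):
    m=np.zeros(mask.shape,np.uint8);x0,y0,x1,y1=roi;m[y0:y1,x0:x1]=mask[y0:y1,x0:x1]
    m=cv2.morphologyEx(m,cv2.MORPH_CLOSE,np.ones((5,5)))
    return max(cv2.findContours(m,0,cv2.CHAIN_APPROX_NONE)[0],key=cv2.contourArea)
E
python3 - <<'E'
from h import *
c=dict(np.load("pics/top0.npz"))
p=c["pixels"].astype(int);hsv=cv2.cvtColor(c["pixels"],cv2.COLOR_RGB2HSV)
bed=blob(((p.min(2)>170)*255).astype(np.uint8),(285,120,375,200))
W=np.array([ray(c,q[0],.012)[:2] for q in bed],np.float32)
r=cv2.minAreaRect(W);print("bed",r,cv2.boxPoints(r).round(4).tolist(),cv2.boundingRect(bed))
print(p[215,333],p[244,333],p[247,320])
pk=((abs(p-p[212,333]).max(2)<30)|((p[:,:,0]>p[:,:,2]+50)))*255
b=blob(pk.astype(np.uint8),(300,197,365,255))
W=np.array([ray(c,q[0],.124)[:2] for q in b],np.float32)
r=cv2.minAreaRect(W);print("pack",r,cv2.boxPoints(r).round(4).tolist(),cv2.boundingRect(b))
for q in[(320,222),(345,224)]:print(ray(c,q,.124))
im=cv2.resize(c["pixels"][80:260,270:390,::-1],None,fx=4,fy=4,interpolation=cv2.INTER_CUBIC)
cv2.imwrite("pics/crop0.png",im[:600] if 0 else cv2.resize(im,(400,600)))
E
```

```text
bed ((0.7004782557487488, -0.011543422937393188), (0.16868813335895538, 0.17082174122333527), 2.9111790657043457) [[0.6118999719619751, 0.06949999928474426], [0.6205999851226807, -0.10109999775886536], [0.7890999913215637, -0.09260000288486481], [0.7803999781608582, 0.07800000160932541]] (295, 129, 69, 65)
[120 129 130] [37 41 41] [52 61 86]
pack ((0.5202053785324097, -0.026077639311552048), (0.09837234020233154, 0.09495970606803894), 87.4242172241211) [[0.4706000089645386, -0.0731000006198883], [0.5654000043869019, -0.07729999721050262], [0.5698000192642212, 0.020899999886751175], [0.4749999940395355, 0.025200000032782555]] (308, 202, 48, 46)
[0.52432453 0.00083108 0.124     ]
[ 0.52318679 -0.05502821  0.124     ]
```

View pics/crop0.png

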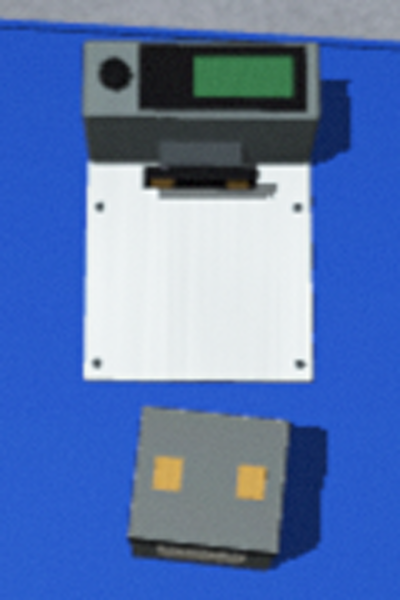

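step_arm --targets "0.37 -0.318 0 0 0 0.1;0.37 -0.318 0 0 0 0.207;0.37 -0.318 0 0 0 0.207;0.37 -0.318 0 0 0 0.207;0.37 -0.318 0 0 0 0.207;0.37 -0.318 0 0 0 0.207;0.37 -0.318 0 0 0 0.207;0.37 -0.318 0 0 0 0.207;0.37 -0.318 0 0 0 0.207;0.37 -0.318 0 0 0 0.207;0.37 -0.318 0 0 0 0.207;0.37 -0.318 0 0 0 0.207" --claw 50

```text
time: 1.1
eef_pos: [0.4495, -0.2482, 0.231]
tcp_rot: [-0.001, 1.0, 0.026, 0.0]
ft_force: [-0.5, -0.0, -0.0]
opening: 0.497
finger_force: 0.0
```

```bash
cat >> h.py <<'E'
from scipy.spatial.transform import Rotation as Ro
T=np.array([.6163,-.0158]);TY=.0505
def tf(p): # world xy -> tester frame
    c,s=np.cos(TY),np.sin(TY);d=np.array(p[:2])-T
    return np.array([c*d[0]+s*d[1],-s*d[0]+c*d[1]])
def st():
    from workcell import manip
    s=manip.observe();q=s["tcp_rot"];R=Ro.from_quat([q[1],q[2],q[3],q[0]]).as_matrix()
    print("t",s["time"],"tcp",np.round(s["eef_pos"],4),"tester xy",tf(s["eef_pos"]).round(4),"yaw",round(float(np.arctan2(R[1,0],R[0,0])),4),"tilt",R[:2,2].round(4),"F",np.round(s["ft_force"],2),"M",np.round(s["torque"],2),"open",round(s["opening"],2))
    return s,R
E
python3 - <<'E'
from h import *
c=dict(np.load("pics/top0.npz"))
k=[(145,406),(288,422),(275,553),(130,540)]
W=np.array([ray(c,(270+u*.3,80+v*.3),.124)[:2] for u,v in k]);print(W.round(4).tolist(),W.mean(0),[np.linalg.norm(W[i]-W[i-1]).round(4) for i in range(4)],[np.arctan2(*(W[i]-W[i-1])[::-1]).round(3) for i in range(4)],[tf(w).round(4).tolist() for w in W])
s,R=st()
for z in(.23,.065):
  g=np.array([.4418,-.031,z]);print("shift tool",(R.T@(g-s["eef_pos"])).round(4))
E
```

```text
[[0.5693, 0.0182], [0.5642, -0.0786], [0.4754, -0.074], [0.4782, 0.0224]] [ 0.52177662 -0.02800555] [np.float64(0.0912), np.float64(0.097), np.float64(0.0889), np.float64(0.0964)] [np.float64(-0.045), np.float64(-1.624), np.float64(3.09), np.float64(1.541)] [[-0.0452, 0.0364], [-0.0552, -0.0601], [-0.1437, -0.051], [-0.136, 0.0451]]
t 1.1 tcp [ 0.4495 -0.2482  0.231 ] tester xy [-0.1783 -0.2237] yaw 0.0513 tilt [-0.      0.0011] F [-0.46 -0.05 -0.01] M [ 0.02 -0.02  0.06] open 0.5
shift tool [ 0.0034 -0.2173  0.0012]
shift tool [ 0.0034 -0.2171  0.1662]
```

step_arm --targets "0 -0.217 0 0 0 0;0 -0.217 0 0 0 0;0 -0.217 0 0 0 0;0 -0.217 0 0 0 0;0 -0.217 0 0 0 0;0 -0.217 0 0 0 0;0 -0.217 0.166 0 0 0;0 -0.217 0.166 0 0 0;0 -0.217 0.166 0 0 0;0 -0.217 0.166 0 0 0;0 -0.217 0.166 0 0 0;0 -0.217 0.166 0 0 0"

```text
time: 2.1
eef_pos: [0.4356, -0.0341, 0.0633]
tcp_rot: [-0.001, 1.0, 0.025, -0.003]
ft_force: [0.5, -0.1, 1.1]
opening: 0.498
finger_force: 0.0
```

```bash
python3 - <<'E'
from h import *
from workcell import camera
st()
c=camera("top");cv2.imwrite("pics/top1.png",cv2.resize(c["pixels"][60:300,200:480,::-1],None,fx=2.5,fy=2.5))
E
```

```text
t 2.1 tcp [ 0.4356 -0.0341  0.0633] tester xy [-0.1814 -0.0091] yaw 0.0496 tilt [-0.0067  0.0021] F [ 0.54 -0.06  1.08] M [ 0.02 -0.06 -0.01] open 0.5
```

View pics/top1.png

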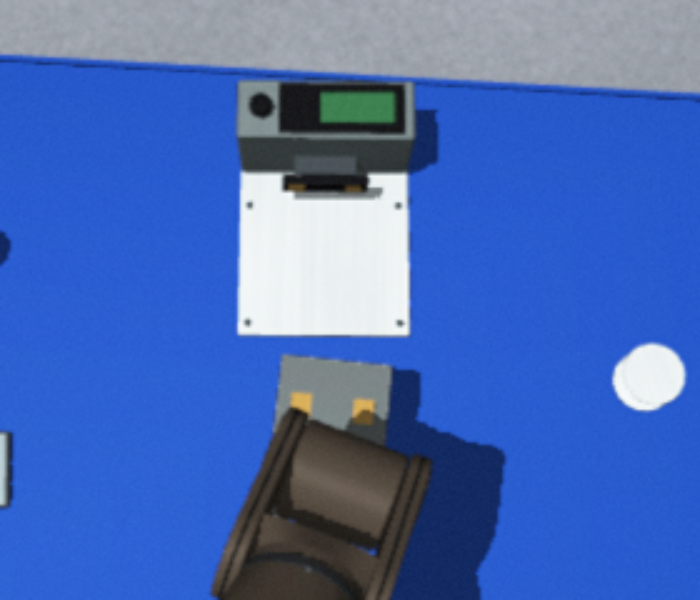

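The battery is undisturbed: its front edge still runs from (285,354) to (392,367) in the crop, and the fingers are behind it. Starting the push.

step_arm --targets "0.008 0 0 0 0 0;0.016 0 0 0 0 0;0.020 0 0 0 0 0;0.0225 0 0 0 0 0;0.025 0 0 0 0 0;0.0275 0 0 0 0 0;0.030 0 0 0 0 0;0.0325 0 0 0 0 0;0.035 0 0 0 0 0;0.0375 0 0 0 0 0;0.040 0 0 0 0 0;0.0425 0 0 0 0 0"

```text
time: 3.15
eef_pos: [0.4801, -0.0323, 0.0651]
tcp_rot: [-0.0, 1.0, 0.025, -0.0]
ft_force: [-1.9, 0.0, 0.5]
opening: 0.494
finger_force: 0.0
```

```bash
python3 -c "
from h import *;st()"
```

```text
t 3.15 tcp [ 0.4801 -0.0323  0.0651] tester xy [-0.1368 -0.0096] yaw 0.05 tilt [-0.0008  0.0003] F [-1.93  0.05  0.47] M [ 0.    0.32 -0.02] open 0.49
```

step_arm --targets "0.003 0 0 0 0 0;0.006 0 0 0 0 0;0.009 0 0 0 0 0;0.012 0 0 0 0 0;0.015 0 0 0 0 0;0.018 0 0 0 0 0;0.020 0 0 0 0 0;0.022 0 0 0 0 0;0.024 0 0 0 0 0;0.026 0 0 0 0 0;0.0275 0 0 0 0 0;0.029 0 0 0 0 0"

```text
time: 4.15
eef_pos: [0.5093, -0.031, 0.0653]
tcp_rot: [-0.0, 1.0, 0.025, -0.0]
ft_force: [-2.4, -0.0, 0.7]
opening: 0.496
finger_force: 0.0
```

```bash
python3 -c "
from h import *;st()"
```

```text
t 4.15 tcp [ 0.5093 -0.031   0.0653] tester xy [-0.1076 -0.0098] yaw 0.0498 tilt [-0.  0.] F [-2.42 -0.04  0.71] M [-0.    0.32  0.  ] open 0.5
```

step_arm --targets "0.0007 0 0 0 0 0;0.0014 0 0 0 0 0;0.0021 0 0 0 0 0;0.0028 0 0 0 0 0;0.0035 0 0 0 0 0;0.0042 0 0 0 0 0;0.005 0 0 0 0 0;0.0056 0 0 0 0 0;0.0063 0 0 0 0 0;0.007 0 0 0 0 0"

```text
time: 4.98
eef_pos: [0.5161, -0.0307, 0.0653]
tcp_rot: [-0.0, 1.0, 0.025, -0.0]
ft_force: [-4.4, -0.1, 0.9]
opening: 0.499
finger_force: 0.0
```

```bash
python3 -c "
from h import *;st()"
```

```text
t 4.9833 tcp [ 0.5161 -0.0307  0.0653] tester xy [-0.1008 -0.0098] yaw 0.0499 tilt [-0.0003 -0.    ] F [-4.38 -0.08  0.94] M [0.03 0.43 0.12] open 0.5
```

step_arm --targets "0.0005 0 0 0 0 0;0.001 0 0 0 0 0;0.0015 0 0 0 0 0;0.002 0 0 0 0 0;0.0025 0 0 0 0 0;0.003 0 0 0 0 0;0.003 0 0 0 0 0;0.003 0 0 0 0 0"

```text
time: 5.65
eef_pos: [0.5188, -0.0306, 0.0662]
tcp_rot: [0.0, 1.0, 0.025, -0.001]
ft_force: [-8.1, 0.1, 7.7]
opening: 0.498
finger_force: 0.4
```

```bash
python3 - <<'E'
from h import *
from workcell import camera
st()
c=camera("scene");cv2.imwrite("pics/scene1.png",cv2.resize(c["pixels"][120:340,220:430,::-1],None,fx=2.7,fy=2.7))
E
```

```text
t 5.65 tcp [ 0.5188 -0.0306  0.0662] tester xy [-0.0982 -0.0098] yaw 0.0501 tilt [-0.0018 -0.0001] F [-8.11  0.06  7.71] M [0.04 0.88 0.03] open 0.5
```

View pics/scene1.png

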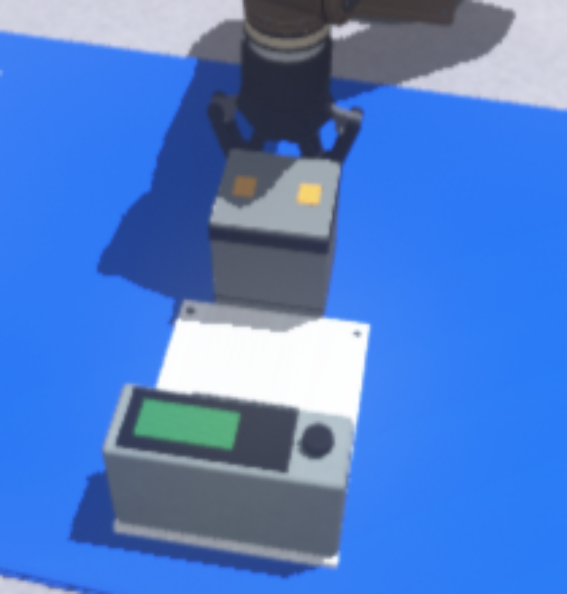

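Step 1 is done: the foot is at the bed's front edge, at about (270,305) in the crop, and the battery is square to it. Next I'll back off a little and raise the fingers.

step_arm --targets "-0.003 0 0 0 0 0;-0.006 0 0 0 0 0;-0.01 0 0 0 0 0;-0.01 0 -0.02 0 0 0;-0.01 0 -0.041 0 0 0;-0.01 0 -0.041 0 0 0;-0.007 0 -0.041 0 0 0;-0.006 0 -0.041 0 0 0;-0.005 0 -0.041 0 0 0;-0.004 0 -0.041 0 0 0;-0.003 0 -0.041 0 0 0;-0.002 0 -0.041 0 0 0"

```text
time: 6.7
eef_pos: [0.5159, -0.0305, 0.1053]
tcp_rot: [-0.0, 1.0, 0.025, -0.002]
ft_force: [-4.5, -0.7, 1.4]
opening: 0.503
finger_force: 1.9
```

```bash
python3 -c "
from h import *;st()"
```

```text
t 6.7 tcp [ 0.5159 -0.0305  0.1053] tester xy [-0.101  -0.0096] yaw 0.0501 tilt [-0.0042  0.0005] F [-4.47 -0.73  1.42] M [-0.09  0.65  0.08] open 0.5
```

step_arm --targets "0.003 0 -0.002 0 0 0;0.006 0 -0.005 0 0 0;0.009 0 -0.0075 0 0 0;0.012 0 -0.010 0 0 0;0.015 0 -0.0125 0 0 0;0.018 0 -0.0145 0 0 0;0.021 0 -0.0165 0 0 0;0.024 0 -0.018 0 0 0;0.027 0 -0.020 0 0 0;0.030 0 -0.0215 0 0 0;0.033 0 -0.023 0 0 0;0.036 0 -0.0245 0 0 0"

```text
time: 7.7
eef_pos: [0.5535, -0.0288, 0.131]
tcp_rot: [0.0, 1.0, 0.025, 0.0]
ft_force: [-1.4, -0.7, -1.3]
opening: 0.496
finger_force: 0.4
```

```bash
python3 -c "
from h import *;st()"
```

```text
t 7.7 tcp [ 0.5535 -0.0288  0.131 ] tester xy [-0.0634 -0.0099] yaw 0.0497 tilt [0.0003 0.    ] F [-1.42 -0.67 -1.3 ] M [-0.01  0.14  0.  ] open 0.5
```

step_arm --targets "0.003 0 -0.0015 0 0 0;0.006 0 -0.003 0 0 0;0.009 0 -0.004 0 0 0;0.012 0 -0.005 0 0 0;0.015 0 -0.006 0 0 0;0.018 0 -0.007 0 0 0;0.021 0 -0.008 0 0 0;0.024 0 -0.0085 0 0 0;0.027 0 -0.009 0 0 0;0.030 0 -0.0095 0 0 0;0.033 0 -0.010 0 0 0;0.036 0 -0.010 0 0 0"

```text
time: 8.7
eef_pos: [0.5896, -0.027, 0.141]
tcp_rot: [0.0, 1.0, 0.025, 0.0]
ft_force: [-1.0, 0.6, 0.2]
opening: 0.499
finger_force: 0.3
```

```bash
python3 -c "
from h import *;st()"
```

```text
t 8.7 tcp [ 0.5896 -0.027   0.141 ] tester xy [-0.0273 -0.0098] yaw 0.0498 tilt [ 0.0005 -0.    ] F [-1.01  0.64  0.17] M [0.08 0.04 0.04] open 0.5
```

step_arm --targets "0.003 0 0 0 0 0;0.006 0 0 0 0 0;0.009 0 0 0 0 0;0.012 0 0 0 0 0;0.015 0 0 0 0 0;0.018 0 0 0 0 0;0.018 0 0 0 0 0;0.018 0 0 0 0 0"

```text
time: 9.37
eef_pos: [0.6072, -0.0261, 0.1408]
tcp_rot: [-0.0, 1.0, 0.025, -0.0]
ft_force: [0.9, 0.5, 0.3]
opening: 0.502
finger_force: 0.0
```

```bash
python3 - <<'E'
from h import *
from workcell import camera
st()
c=camera("scene");cv2.imwrite("pics/scene2.png",cv2.resize(c["pixels"][120:340,220:430,::-1],None,fx=2.7,fy=2.7))
E
```

```text
t 9.3667 tcp [ 0.6072 -0.0261  0.1408] tester xy [-0.0097 -0.0098] yaw 0.0499 tilt [-0.0001  0.    ] F [0.91 0.51 0.33] M [-0.02 -0.03  0.04] open 0.5
```

View pics/scene2.png

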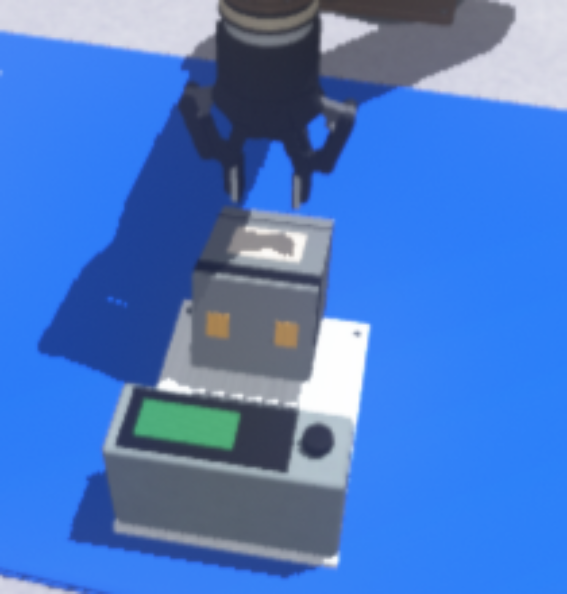

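The battery lies on the bed with its terminals at (218,324) and (287,334) facing the contacts. I'll measure its pose from the top-face corners.

```bash
python3 - <<'E'
from h import *
from workcell import camera
c=camera("scene")
for k,z in(((232,208),.102),((333,220),.102),((322,280),.102),((196,264),.102),((190,362),.012),((308,381),.012)):
    print(k,tf(ray(c,(220+k[0]/2.7,120+k[1]/2.7),z)).round(4))
s,R=st()
E
```

```text
(232, 208) [-0.0352 -0.0433]
(333, 220) [-0.0359  0.0454]
(322, 280) [0.0351 0.0454]
(196, 264) [ 0.0357 -0.0594]
(190, 362) [ 0.0682 -0.0613]
(308, 381) [0.0704 0.042 ]
t 9.4667 tcp [ 0.6069 -0.0261  0.1407] tester xy [-0.0099 -0.0098] yaw 0.0498 tilt [-0.0003  0.    ] F [ 0.66 -0.04 -0.26] M [-0.    0.01  0.07] open 0.5
```

step_arm --targets "-0.04 0 0 0 0 0;-0.08 0 0 0 0 0;-0.085 0 0 0 0 0;-0.085 0 0.03 0 0 0;-0.085 0 0.06 0 0 0;-0.085 0 0.091 0 0 0;-0.085 0 0.091 0 0 0;-0.085 0 0.091 0 0 0"

```text
time: 10.13
eef_pos: [0.5208, -0.03, 0.0486]
tcp_rot: [-0.001, 1.0, 0.025, -0.002]
ft_force: [0.2, -0.7, 0.7]
opening: 0.501
finger_force: 0.0
```

```bash
python3 - <<'E'
from h import *
from workcell import camera
st()
c=camera("top");cv2.imwrite("pics/top2.png",cv2.resize(c["pixels"][80:230,270:420,::-1],None,fx=4,fy=4))
E
```

```text
t 10.1333 tcp [ 0.5208 -0.03    0.0486] tester xy [-0.0961 -0.0094] yaw 0.0497 tilt [-0.0041  0.0011] F [ 0.21 -0.72  0.67] M [ 0.02 -0.05  0.01] open 0.5
```

View pics/top2.png

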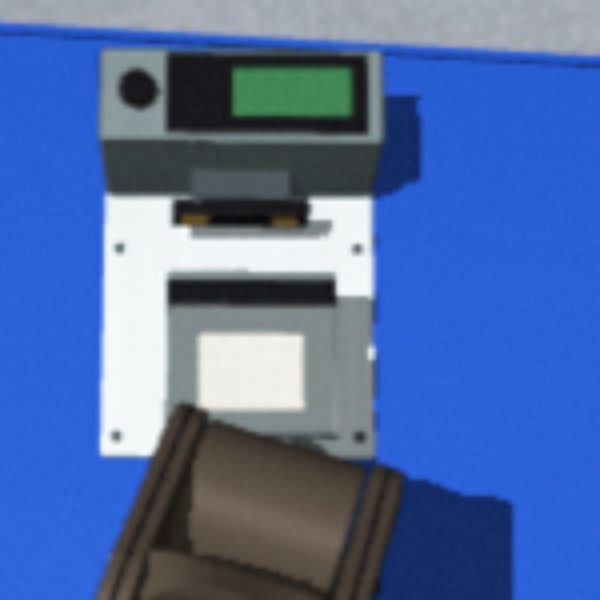

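The battery lies flat and square. In the crop its terminal edge is at about row 272 and the contact bar's front edge is at rows 222–226.

```bash
python3 - <<'E'
from h import *
c=dict(np.load("pics/top0.npz"))
P=lambda u,v,z:tf(ray(c,(270+u/4,80+v/4),z)).round(4)
print("term",P(169,273,.102),P(335,275,.102),"bar top",P(178,203,.069),P(305,203,.069),"bar low",P(240,226,.045))
E
```

```text
term [0.0878 0.0414] [ 0.0876 -0.0561] bar top [0.1432 0.0373] [ 0.1441 -0.0402] bar low [ 0.1373 -0.001 ]
```

step_arm --targets "0.003 0 0 0 0 0;0.006 0 0 0 0 0;0.009 0 0 0 0 0;0.012 0 0 0 0 0;0.015 0 0 0 0 0;0.018 0 0 0 0 0;0.021 0 0 0 0 0;0.024 0 0 0 0 0;0.027 0 0 0 0 0;0.030 0 0 0 0 0;0.033 0 0 0 0 0;0.036 0 0 0 0 0"

```text
time: 11.18
eef_pos: [0.5584, -0.0285, 0.0498]
tcp_rot: [-0.0, 1.0, 0.025, -0.0]
ft_force: [-0.3, 0.7, -0.1]
opening: 0.498
finger_force: 0.0
```

```bash
python3 -c "
from h import *;st()"
```

```text
t 11.1833 tcp [ 0.5584 -0.0285  0.0498] tester xy [-0.0585 -0.0098] yaw 0.0498 tilt [-0.0001  0.0001] F [-0.27  0.75 -0.13] M [-0.03 -0.02  0.04] open 0.5
```

step_arm --targets "0.003 0 0 0 0 0;0.006 0 0 0 0 0;0.009 0 0 0 0 0;0.012 0 0 0 0 0;0.015 0 0 0 0 0;0.018 0 0 0 0 0;0.021 0 0 0 0 0;0.024 0 0 0 0 0;0.027 0 0 0 0 0;0.030 0 0 0 0 0;0.033 0 0 0 0 0;0.036 0 0 0 0 0"

```text
time: 12.18
eef_pos: [0.5941, -0.0267, 0.0495]
tcp_rot: [-0.0, 1.0, 0.025, -0.0]
ft_force: [-1.6, 0.1, -1.1]
opening: 0.502
finger_force: 0.0
```

```bash
python3 -c "
from h import *;st()"
```

```text
t 12.1833 tcp [ 0.5941 -0.0267  0.0495] tester xy [-0.0227 -0.0098] yaw 0.0498 tilt [-0.0006  0.0001] F [-1.63  0.11 -1.09] M [-0.    0.27 -0.04] open 0.5
```

step_arm --targets "0.002 0 0 0 0 0;0.004 0 0 0 0 0;0.006 0 0 0 0 0;0.008 0 0 0 0 0;0.010 0 0 0 0 0;0.012 0 0 0 0 0;0.0135 0 0 0 0 0;0.015 0 0 0 0 0;0.0165 0 0 0 0 0;0.018 0 0 0 0 0;0.0195 0 0 0 0 0;0.0205 0 0 0 0 0"

```text
time: 13.18
eef_pos: [0.6148, -0.0257, 0.0499]
tcp_rot: [0.0, 1.0, 0.025, 0.0]
ft_force: [-2.2, -0.3, 0.2]
opening: 0.499
finger_force: 0.0
```

```bash
python3 -c "
from h import *;st()"
```

```text
t 13.1833 tcp [ 0.6148 -0.0257  0.0499] tester xy [-0.002  -0.0099] yaw 0.0498 tilt [ 0.0001 -0.    ] F [-2.15 -0.33  0.23] M [-0.01  0.25  0.01] open 0.5
```

step_arm --targets "0.0005 0 0 0 0 0;0.001 0 0 0 0 0;0.0015 0 0 0 0 0;0.002 0 0 0 0 0;0.0025 0 0 0 0 0;0.0025 0 0 0 0 0"

```text
time: 13.68
eef_pos: [0.6172, -0.0256, 0.0499]
tcp_rot: [0.0, 1.0, 0.025, 0.0]
ft_force: [-2.0, -0.2, -0.7]
opening: 0.498
finger_force: 0.0
```

step_arm --targets "0.0005 0 0 0 0 0;0.001 0 0 0 0 0;0.0015 0 0 0 0 0;0.0015 0 0 0 0 0"

```text
time: 14.02
eef_pos: [0.6187, -0.0255, 0.0499]
tcp_rot: [0.0, 1.0, 0.025, 0.0]
ft_force: [-1.9, 0.3, -0.5]
opening: 0.501
finger_force: 0.0
```

step_arm --targets "0.0005 0 0 0 0 0;0.001 0 0 0 0 0;0.0015 0 0 0 0 0;0.002 0 0 0 0 0;0.002 0 0 0 0 0"

```text
time: 14.43
eef_pos: [0.6201, -0.0255, 0.0497]
tcp_rot: [-0.0, 1.0, 0.025, -0.001]
ft_force: [-3.4, -0.3, 1.1]
opening: 0.499
finger_force: 0.0
```

step_arm --targets "0.0005 0 0 0 0 0;0.001 0 0 0 0 0;0.001 0 0 0 0 0"

```text
time: 14.68
eef_pos: [0.6204, -0.0253, 0.0494]
tcp_rot: [-0.0, 1.0, 0.025, -0.002]
ft_force: [-7.1, -1.2, 1.3]
opening: 0.5
finger_force: 0.0
```

Contact found. Pressing a little harder.

step_arm --targets "0.0004 0 0 0 0 0;0.0008 0 0 0 0 0;0.0008 0 0 0 0 0"

```text
time: 14.93
eef_pos: [0.6206, -0.0253, 0.0492]
tcp_rot: [-0.0, 1.0, 0.025, -0.002]
ft_force: [-7.4, -0.9, 2.0]
opening: 0.502
finger_force: 0.0
```

```bash
python3 -c "
from h import *;st()"
```

```text
t 14.9333 tcp [ 0.6206 -0.0253  0.0492] tester xy [ 0.0038 -0.0097] yaw 0.0504 tilt [-0.0047  0.0003] F [-7.42 -0.89  1.96] M [-0.05  0.95  0.1 ] open 0.5
```

step_arm --targets "0.0005 0 0 0 0 0;0.001 0 0 0 0 0;0.001 0 0 0 0 0;0.001 0 0 0 0 0"

```text
time: 15.27
eef_pos: [0.6209, -0.0252, 0.0489]
tcp_rot: [-0.0, 1.0, 0.025, -0.003]
ft_force: [-9.8, -1.5, 2.6]
opening: 0.498
finger_force: 0.0
```

```bash
python3 -c "
from h import *;st()"
```

```text
t 15.2667 tcp [ 0.6209 -0.0252  0.0489] tester xy [ 0.0041 -0.0096] yaw 0.0505 tilt [-0.0067  0.0005] F [-9.77 -1.55  2.65] M [-0.05  1.11  0.11] open 0.5
```

step_arm --targets "0.0005 0 0 0 0 0;0.001 0 0 0 0 0;0.001 0 0 0 0 0;0.001 0 0 0 0 0"

```text
time: 15.6
eef_pos: [0.6211, -0.025, 0.0486]
tcp_rot: [-0.0, 1.0, 0.025, -0.004]
ft_force: [-12.1, -0.7, 2.7]
opening: 0.502
finger_force: 0.0
```

```bash
python3 -c "
from h import *;st()"
```

```text
t 15.6 tcp [ 0.6211 -0.025   0.0486] tester xy [ 0.0043 -0.0095] yaw 0.0507 tilt [-0.0087  0.0006] F [-12.09  -0.71   2.7 ] M [-0.07  1.33  0.09] open 0.5
```

Force is at 12 N, about 10 N of it on the contacts. Hold for 1.2 s, then ease off slowly.

step_arm --targets "0 0 0 0 0 0;0 0 0 0 0 0;0 0 0 0 0 0;0 0 0 0 0 0;0 0 0 0 0 0;0 0 0 0 0 0;0 0 0 0 0 0;0 0 0 0 0 0;0 0 0 0 0 0;0 0 0 0 0 0;0 0 0 0 0 0;0 0 0 0 0 0"

```text
time: 16.6
eef_pos: [0.6211, -0.025, 0.0486]
tcp_rot: [-0.0, 1.0, 0.025, -0.004]
ft_force: [-11.6, 0.7, 2.2]
opening: 0.5
finger_force: 0.0
```

step_arm --targets "-0.0003 0 0 0 0 0;-0.0006 0 0 0 0 0;-0.0009 0 0 0 0 0;-0.0012 0 0 0 0 0;-0.0015 0 0 0 0 0;-0.0018 0 0 0 0 0;-0.0021 0 0 0 0 0;-0.0024 0 0 0 0 0;-0.0027 0 0 0 0 0;-0.003 0 0 0 0 0;-0.0033 0 0 0 0 0;-0.0036 0 0 0 0 0"

```text
time: 17.6
eef_pos: [0.6209, -0.0254, 0.0499]
tcp_rot: [0.0, 1.0, 0.025, 0.0]
ft_force: [-3.5, 1.4, -1.1]
opening: 0.504
finger_force: 0.0
```

step_arm --targets "-0.0003 0 0 0 0 0;-0.0006 0 0 0 0 0;-0.0009 0 0 0 0 0;-0.0012 0 0 0 0 0;-0.0015 0 0 0 0 0;-0.0018 0 0 0 0 0;-0.0021 0 0 0 0 0;-0.0024 0 0 0 0 0;-0.0027 0 0 0 0 0;-0.003 0 0 0 0 0;-0.0033 0 0 0 0 0;-0.0036 0 0 0 0 0"

```text
time: 18.6
eef_pos: [0.6172, -0.0256, 0.0499]
tcp_rot: [0.0, 1.0, 0.025, 0.0]
ft_force: [-0.3, 0.2, 0.2]
opening: 0.501
finger_force: 0.0
```

```bash
python3 -c "
from h import *;st()"
```

```text
t 18.6 tcp [ 0.6172 -0.0256  0.0499] tester xy [ 0.0004 -0.0099] yaw 0.0497 tilt [ 0.0002 -0.    ] F [-0.31  0.15  0.19] M [-0.04 -0.    0.01] open 0.5
```

step_arm --targets "-0.002 0 0 0 0 0;-0.005 0 0 0 0 0;-0.01 0 0 0 0 0;-0.02 0 0 0 0 0;-0.04 0 0 0 0 0;-0.06 0 0 0 0 0;-0.06 0 0 0 0 0;-0.06 0 0 0 0 0"

```text
time: 19.27
eef_pos: [0.5564, -0.0285, 0.0497]
tcp_rot: [-0.0, 1.0, 0.025, -0.0]
ft_force: [1.0, -0.1, 0.3]
opening: 0.501
finger_force: 0.0
```

```bash
python3 - <<'E'
from h import *
from workcell import camera
st()
c=camera("top");cv2.imwrite("pics/top3.png",cv2.resize(c["pixels"][80:230,270:420,::-1],None,fx=4,fy=4))
E
```

```text
t 19.2667 tcp [ 0.5564 -0.0285  0.0497] tester xy [-0.0605 -0.0097] yaw 0.0494 tilt [-0.0002  0.0001] F [ 0.98 -0.06  0.27] M [ 0.02 -0.04  0.04] open 0.5
```

View pics/top3.png

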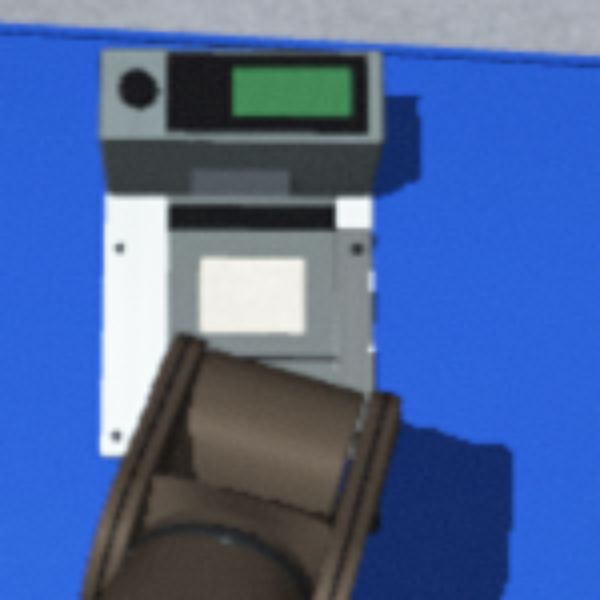

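The battery is home and square: its black band runs level along row 215 of the crop, against the bar. Handing in.

```bash
python3 -c "
from workcell import manip
print(manip.sign_off())"
```

```text
the job is handed in; nothing more can be done
None
```

The job is handed in, with no verdict returned: the battery was tipped onto the bed, pressed home at about 10 N on the contacts for a second (12 N at the wrist, less friction), then eased off and left lying square against them, though the final 0.1 mm of contact was not measured directly.

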